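# Level the worktop shelf and hold it

### The arm

A 6-joint arm with a two-finger parallel gripper is mounted at the origin on a cart in front of the work surface, level with it; the furniture and walls round the work are solid. World frame = base frame: x ahead of the robot, y to its left, z up, the work surface at z = 0. Lengths are in mm, angles in degrees, forces in N, time in s.
With the tool pointing down it reaches from about 300 to 850 mm from the base axis. Payload 4.2 kg.
Tool frame: the origin (TCP) lies midway between the tips of the shut fingers; the grasp point (between the pads) lies 19 mm behind it; z points along the fingers, y is the line along which they close (so a half turn about z gives the same grasp; the last joint's range is limited). The gripper opens to 91 mm and grips with 3 to 60 N. Pads are 32 mm wide; open, the fingers measure 118 mm over their backs; the gripper's body (76 mm by 178 mm) begins 60 mm behind the grasp point.
Start: joints at [-78.037, 18.312, 89.639, -0, 72.044, -1.146], TCP at [130.417, -560.031, 213.976] pointing down, gripper open.
Joint ranges: [-177.97, 177.97], [-48.28, 115.42], [12.27, 149.76], [-77.06, 257.06], [2.81, 150.46], [-146.56, 146.56]. Speed limits (degrees/s): [147.25, 147.25, 180, 180, 180, 180].

### API

Orientations are given as [roll, pitch, yaw] about the fixed x, y, z axes, in that order (R = Rz(yaw) Ry(pitch) Rx(roll)).
In Python, from workcell import env gives the robot as it stands.
- The arm moves only by the shell command python3 -m jog 'ROWS' [FORCE]. ROWS is a JSON object of lists of equal length, an entry for each row: "jaw": the finger opening in mm, from 0 to 91.2; "slide": the shift along the tool's x, y, z in units of 30 mm (1.0 is 30 mm), a list of three; "spin": the turn about the tool's z in units of 8 degrees (1.0 is 8 degrees). In form: {"jaw": [jaw, ...], "slide": [[dx, dy, dz], ...], "spin": [spin, ...]}. A call has 1 to 10 rows; each row shifts and turns the commanded pose from where the row before left it, along the tool's axes as they then stand; what a row does not reach is not made up. A row lasts 1/10 s, in which the tool goes at most 50 mm and 8.59 degrees, less where a joint would pass 70% of its speed; a pose out of reach is approached as far as the arm can. A call is refused whole if a number of a shift passes 1 or a number of a turn 1, either way. A call with a gripper value outside its range is refused whole. The fingers move at their own pace and stop on an object; FORCE is the grip in N (left out, the last holds). Time passes only in rows, so rows that do not move let the fingers close. It gives the time, the measured TCP pose, the force, the opening and the grip force at its end, in the units of the state.
- env.state(): the state, without advancing time (a new reading comes with each control period).
- env.grab_frame(name): name is "scene" or "top" or "wrist"; returns the picture (400x640x3 uint8, red, green, blue); there is no depth.
- env.camera_model(name): a dict with "fx", "fy", "cx", "cy" (pixels), "camera_from_world" (4x4, takes a point from world to camera coordinates). Camera axes: x right, y up, looking along -z (the intrinsics and any distortion apply to the point x, -y, -z); pixel columns grow to the right and rows downward; lengths in mm; the calibration is good to about 2 mm. A picture is of the moment at which its call begins: read the wrist's pose just before it. camera_model takes no time and is no camera call; for the wrist camera it gives the pose at the moment of the call.
- env.job_done(): hands the job in; it is judged then, once.
The state is a dict: "time_s": time; "qpos": joint angles; "qvel": joint speeds; "effort": joint torques, N m; "ee_pos": TCP position; "ee_rot": TCP orientation; "force": force on the tool from outside, world axes, zero at the start; "torque": the same for the moment, N m; "gripper_width": finger opening in mm; "gripper_force": force on a finger pad.
Only numpy, scipy, OpenCV 4.12 (cv2) and the standard library are available. Lean on these libraries where they do the work, as an engineer would, in place of code of your own. Each camera call takes 0.05 s, during which the arm holds its last target. There are 200 camera calls.

### The job

The little wooden shelf is low at its knob end. Take away the spice jar that stands right beside the levelling knob and stand it upright on the free hob to the right of the shelf; then grip the black knob, push the shelf end firmly down on its foot and turn the knob until the bubble of the spirit level sits centred between its two lines. Finish still gripping the knob and pressing down, bubble centred; leave the spirit level, the other jar and everything else where they are.

Things in the scene. Friction and masses are not known exactly. Their poses are not given: they have to be found in the camera images.
- stand: Fixed feet of a small wooden shelf; origin on the worktop under its middle. y axis: along the shelf, away from the knob (to the left); x axis: across it, away from the robot. Board 360 mm long (y), 170 mm deep (x), 16 mm thick, top 91 mm above the worktop when level; it tilts about a line through its plain legs at y = +155 mm; the levelling foot and knob are at y = -135 mm
- board_end (a point): Point on the top face of the board on the knob's axis, 290 mm from the tilt line; z is the board's normal. Turning the knob clockwise seen from above raises this end, knob included, by 5.8 mm per radian (0.02 rad of tilt per radian); anticlockwise lowers it. The knob starts 0.75 to 1.25 rad short of the level setting, and can turn 2.2 rad clockwise
- knob: Black levelling knob on the shelf's right end: a disc 62 mm across, 9 mm thick, on it an upright grip bar 16 mm wide (knob x), 52 mm long (knob y), 28 mm tall above the disc. Origin on the axis at the disc's underside, z up. At the start the bar lies along the shelf. Friction of 0.12 N m holds it where left. Fingertips either side of the bar can rest on the disc and press the shelf down
- press (a joint): How far the knob end is pressed down on its sprung foot: 0 = sprung up (2 mm high), 0.007 rad = pressed home against the stop. Pressing home takes about 6 N straight down on the knob, 10 N is firm; it springs up again when let go
- bubble (a joint): Where the bubble of the spirit level stands along its vial, in m: 0 = centred, positive = toward the plain legs (+y of the stand, the left), which means that the knob end is low. 1.1 mm per mrad of tilt, stops at 31 mm; it takes about a second to settle. The bubble is a dark rounded slug 23 mm long; the two black lines are 29 mm apart
- level: Aluminium spirit level lying loose on the shelf along its y axis, behind the middle: 172 mm long (y), 36 mm wide (x), 37 mm tall, clear vial in the top. Origin at the centre of its underside
- jar: Spice jar to be cleared: round, 45 mm across, 106 mm tall, about 0.15 kg, standing on the shelf beside the knob (60 to 75 mm from its axis); grip it across the shelf. Origin at the centre of its underside, z up. Goes on the hob to the right (about x 0.42 to 0.54, y -0.28 to -0.40 is kept free; the hob's top is at z = 0.0045)
- jar_twin: The other spice jar, same size, standing at the far (left) end of the shelf; stays there. Origin at the centre of its underside
- garlic: Garlic bulb, 60 mm, on the hob right of the shelf, farther from the robot; stays. Origin at its underside
- tub: Yoghurt tub, 71 mm, behind the shelf; stays. Origin at its underside
- tin: Food tin, 75 mm across, 110 mm tall, at the back, behind and right of the shelf; stays. Origin at its underside

How it is judged (in metres and radians):
On the way, in this order (a step that is already met when the one before it is completed fails the run):
1. the jar from beside the knob stands upright on the hob or worktop, off the shelf, released (height (world z) of jar below 0.03 m and angle between jar's own z axis and vertical below 0.1 rad and contact force between jar and stand below 0.05 N and contact force between jar and the arm below 0.05 N and contact force between jar and the fingers below 0.05 N and linear speed of jar below 0.02 m/s), for 0.2 s.
2. the knob end of the shelf is pressed home on its foot (value of joint press above 0.0058 rad), for 0.2 s.
At the end, for the whole second after the job is handed in: The cleared jar stands upright on the hob or worktop, off the shelf and released; the fingers still hold the knob (at least 3 N of contact); the knob end is pressed home (at least 0.0058 of 0.007 rad); the bubble stands within 5 mm of the centre, the spirit level lying flat on the shelf (all of step 1 and value of joint press above 0.0058 rad and value of joint bubble between -0.005 and 0.005 m and angle between the z axis of level and the z axis of board_end, either way round below 0.006 rad and contact force between the fingers and knob above 3 N); the arm keeps its last pose, push and grip.
It fails at once if the jar is tipped over (angle between jar's own z axis and vertical above 0.6 rad).
It fails at once if the spirit level is pushed about (30 mm) (distance of level from where it was at the start of the episode above 0.03 m).
It fails at once if the other jar is moved (30 mm) (distance of jar_twin from where it was at the start of the episode above 0.03 m).
It fails at once if another thing on the worktop (garlic, tub, tin) is moved (30 mm) (distance of any of garlic, tub, tin from where it was at the start of the episode above 0.03 m).
It also fails if it takes over 51 s, if anything falls off the work surface, if the arm or the gripper's body presses on something with over 40 N, if the wrist force passes 120 N, or if a joint passes its speed limit or range.

## Working session

There is one attempt and no reset: what is moved stays moved. The work goes in short steps, Python scripts to look and compute and a shell command to move; the robot and the scene stay as the last step left them, time stands still between calls to the robot, and variables do not carry over. Pictures are saved under pics/ and viewed, at most 10 in all, crops included, and the job is handed in when it is done.

```bash
mkdir -p pics; ls
python3 - <<'E'
from workcell import env
import cv2,numpy as np
print(env.state())
for n in("scene","top"):
    f=env.grab_frame(n); cv2.imwrite(f"pics/{n}0.png",f[:,:,::-1])
    m=env.camera_model(n); print(n,{k:np.round(v,3).tolist() if not isinstance(v,str) else v for k,v in m.items()})
E
```

```text
pics
{'time_s': 0.0, 'qpos': array([-7.80376340e+01,  1.83496155e+01,  8.97086927e+01, -2.85565782e-03,
        7.20430182e+01, -1.14369458e+00]), 'qvel': array([ 0.05877183,  0.04451895, -0.00647729, -0.00034525, -0.013721  ,
       -0.03388461]), 'effort': array([ 4.06133331e-03, -4.12456441e+01, -2.31970203e+01,  7.28143123e-02,
        4.56315349e-02, -1.39089866e-04]), 'ee_pos': array([ 130.28206537, -559.50806794,  213.12509499]), 'ee_rot': array([-1.79898640e+02,  6.91987426e-04,  1.31069440e+01]), 'force': array([-0.55682145,  0.35121276,  1.07454414]), 'torque': array([ 0.01558161, -0.03586134,  0.04522407]), 'gripper_force': 0.0, 'gripper_width': 91.23081825544686}
scene {'fx': 395.333, 'fy': 395.333, 'cx': 319.635, 'cy': 199.916, 'camera_from_world': [[-0.807, -0.591, 0.018, 466.749], [0.43, -0.567, 0.702, -352.191], [-0.405, 0.574, 0.712, -828.1], [0.0, 0.0, 0.0, 1.0]]}
top {'fx': 365.294, 'fy': 365.294, 'cx': 322.791, 'cy': 195.751, 'camera_from_world': [[0.026, -1.0, 0.01, -64.171], [0.994, 0.027, 0.106, -619.948], [-0.106, 0.007, 0.994, -929.755], [0.0, 0.0, 0.0, 1.0]]}
```

View pics/scene0.png

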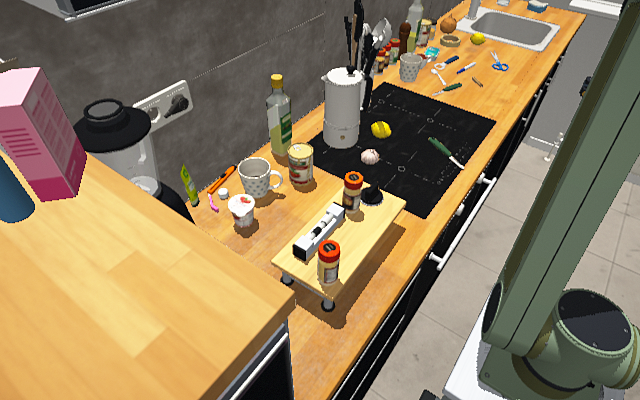

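View pics/top0.png

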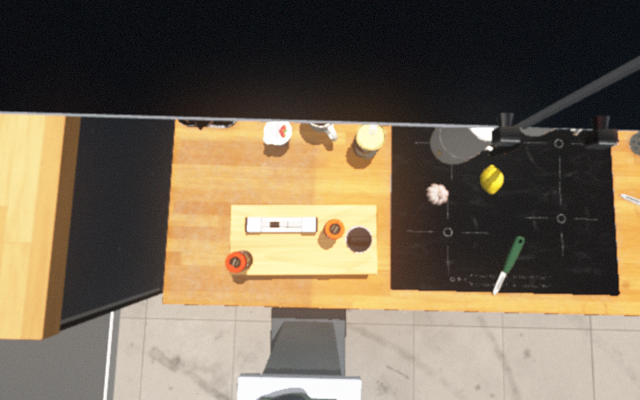

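The top view shows the board from about (231,205) to (377,275), the jar lid at (334,229), its twin at (236,262), the knob at (359,239) and the level at about (247–317,226). The hob area to the right of the shelf is free; the knife is at (508,265).

```bash
cat > h.py <<'E'
import numpy as np,cv2
from workcell import env
def ray(n,u,v,m=None):
    m=m or env.camera_model(n); T=np.array(m["camera_from_world"]); R,t=T[:3,:3],T[:3,3]
    d=np.array([(u-m["cx"])/m["fx"],-(v-m["cy"])/m["fy"],-1.])
    return -R.T@t, R.T@d
def at(n,u,v,z,m=None):
    o,d=ray(n,u,v,m); return o+d*(z-o[2])/d[2]
def blobs(mask,amin):
    k,l,s,c=cv2.connectedComponentsWithStats(mask.astype(np.uint8))
    return [(c[i].round(1),s[i].tolist()) for i in range(1,k) if s[i][4]>=amin]
def tri(a,b):
    (o1,d1),(o2,d2)=a,b
    A=np.stack([d1,-d2],1); s=np.linalg.lstsq(A,o2-o1,rcond=None)[0]
    p,q=o1+d1*s[0],o2+d2*s[1]; return (p+q)/2,np.linalg.norm(p-q)
E
python3 - <<'E'
from h import *
T=cv2.imread("pics/top0.png");S=cv2.imread("pics/scene0.png")
for n,I in(("top",T),("scene",S)):
    h=cv2.cvtColor(I,cv2.COLOR_BGR2HSV)
    red=((h[...,0]<11)&(h[...,1]>170)&(h[...,2]>90))
    red=cv2.morphologyEx(red.astype(np.uint8),cv2.MORPH_CLOSE,np.ones((7,7)))
    for c,s in blobs(red,60): print(n,"red",c,s,at(n,*c,192).round())
    dk=I.max(2)<70
    x0,x1,y0,y1=(340,380,215,265) if n=="top" else (352,392,170,212)
    for c,s in blobs(dk[y0:y1,x0:x1],30):
        c=c+[x0,y0]; print(n,"dark",c,s[0]+x0,s[1]+y0,s[2:],at(n,*c,95).round(),at(n,*c,122).round())
h=cv2.cvtColor(T,cv2.COLOR_BGR2HSV)
for p in((231,205),(377,205),(377,275),(231,275)): print("corner",p,at("top",*p,90).round())
for p in((247,226),(317,226)): print("level",at("top",*p,127).round())
for p in((437,194),(508,265),(391,200)): print("garlic/knife/hob edge",at("top",*p,10).round())
cv2.imwrite("pics/crop1.png",np.hstack([cv2.resize(T[190:285,300:400],(400,380),interpolation=cv2.INTER_CUBIC),cv2.resize(S[160:255,310:410],(400,380),interpolation=cv2.INTER_CUBIC)]))
E
```

```text
top red [235.6 262.1] [225, 252, 22, 21, 276] [456. 137. 192.]
scene red [389.   46.4] [377, 39, 23, 18, 158] [ 821. -760.  192.]
scene red [221.9 179.9] [208, 166, 26, 28, 133] [778. 124. 192.]
scene red [297.  174.1] [290, 166, 18, 18, 135] [650.   0. 192.]
scene red [352.9 180.9] [344, 172, 19, 18, 258] [529. -61. 192.]
scene red [328.6 251. ] [318, 239, 22, 24, 420] [456. 143. 192.]
scene dark [375.3 184.7] 352 170 [40, 35, 854] [ 524. -179.   95.] [ 512. -152.  122.]
corner (231, 205) [586. 179.  90.]
corner (377, 205) [ 596. -182.   90.]
corner (377, 275) [ 426. -184.   90.]
corner (231, 275) [417. 170.  90.]
level [535. 129. 127.]
level [539. -35. 127.]
garlic/knife/hob edge [ 637. -357.   10.]
garlic/knife/hob edge [ 452. -545.   10.]
garlic/knife/hob edge [ 617. -232.   10.]
```

View pics/crop1.png

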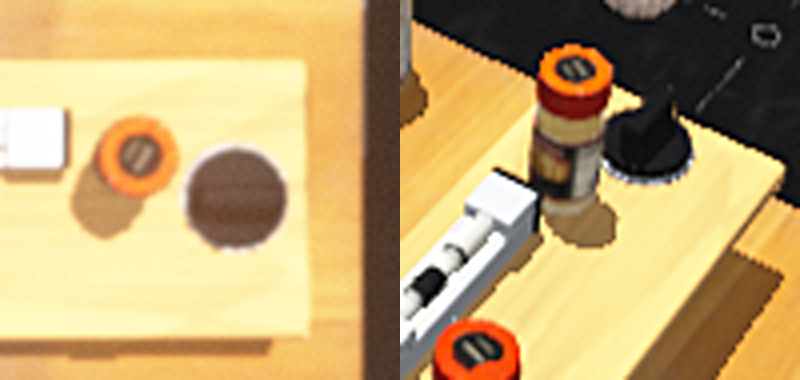

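```bash
cat >> h.py <<'E'
def plan(xyz,yaw,N,cmd=None):
    "constant tool-frame slide/spin per row (units) to reach xyz,yaw in N rows"
    s=env.state(); p=s["ee_pos"]; y0=s["ee_rot"][2]
    if cmd: p,y0=np.array(cmd[:3]),cmd[3]
    dy=(yaw-y0+180)%360-180; M=np.zeros((2,2))
    for i in range(N):
        a=np.radians(y0+dy*i/N); M+=[[np.cos(a),np.sin(a)],[np.sin(a),-np.cos(a)]]
    v=np.linalg.solve(M,(np.array(xyz)-p)[:2])/30
    print("from",p.round(1),round(y0,1),"slide",v.round(3),round(-(xyz[2]-p[2])/30/N,3),"spin",round(-dy/8/N,3))
E
python3 - <<'E'
from h import *
a=ray("top",334.75,229.2);b=ray("scene",310+576/4,160+70/4)
print("jar lid tri",tri(a,b),at("top",334.75,229.2,193),at("scene",454,177.5,193) )
print("knob",at("top",359,239.5,96),"scene disc",at("scene",310+646/4,160+145/4,96))
print("scene jar top",at("scene",310+143.5/1 if 0 else 310+576/4-100,160+70/4,193))
j=at("top",334.75,229.2,193); plan([j[0],j[1],214],91.5,20)
E
```

```text
jar lid tri (array([425.21196716, -90.13709663, 283.85297892]), np.float64(214.1834471282646)) [531.95127353 -74.46742859 193.        ] [ 340.85611658 -218.75963607  193.        ]
knob [ 510.06060485 -138.13769021   96.        ] scene disc [ 296.61931556 -294.20135736   96.        ]
scene jar top [533.32679806 -72.01360607 193.        ]
from [ 130.3 -559.6  213.2] 13.1 slide [ 1.136e+00 -1.000e-03] -0.001 spin -0.49
```

```bash
python3 - <<'E'
from h import *
plan([532,-73,216],91.5,24)
E
python3 -m jog '{"jaw":[91,91,91,91,91,91,91,91,91,91],"slide":[[0.95,0,0],[0.95,0,0],[0.95,0,0],[0.95,0,0],[0.95,0,0],[0.95,0,0],[0.95,0,0],[0.95,0,0],[0.95,0,0],[0.95,0,0]],"spin":[-0.41,-0.41,-0.41,-0.41,-0.41,-0.41,-0.41,-0.41,-0.41,-0.41]}' 20
python3 -m jog '{"jaw":[91,91,91,91,91,91,91,91,91,91],"slide":[[0.95,0,0],[0.95,0,0],[0.95,0,0],[0.95,0,0],[0.95,0,0],[0.95,0,0],[0.95,0,0],[0.95,0,0],[0.95,0,0],[0.95,0,0]],"spin":[-0.41,-0.41,-0.41,-0.41,-0.41,-0.41,-0.41,-0.41,-0.41,-0.41]}'
python3 - <<'E'
from h import *
plan([532,-73,216],91.5,4)
E
```

```text
from [ 130.3 -559.6  213.2] 13.1 slide [0.948 0.004] -0.004 spin -0.408
time_s: 1.1
ee_pos: [379.7, -427.7, 213.4]
ee_rot: [-180.0, -0.0, 46.0]
force: [1.3, 0.5, -0.3]
gripper_width: 90.8
gripper_force: 0.0
time_s: 2.1
ee_pos: [516.8, -182.3, 213.5]
ee_rot: [-180.0, -0.0, 78.8]
force: [0.2, 0.4, -0.2]
gripper_width: 90.9
gripper_force: 0.0
from [ 516.8 -182.3  213.5] 78.8 slide [0.921 0.024] -0.021 spin -0.396
```

```bash
python3 -m jog '{"jaw":[91,91,91,91,91,91],"slide":[[0.92,0,0],[0.92,0,0],[0.9,0.05,0],[0.8,0.05,0],[0,0,0],[0,0,0]],"spin":[-0.4,-0.4,-0.4,-0.35,0,0]}'
python3 - <<'E'
from h import *
plan([532,-73,216],91.5,1)
m=env.camera_model("wrist");f=env.grab_frame("wrist");cv2.imwrite("pics/w1.png",f[:,:,::-1]);np.save("w1.npy",m,allow_pickle=True)
T=np.array(m["camera_from_world"])
for P in([532,-73,193],[510,-138,96],[532,-73,88]):
    q=T[:3,:3]@P+T[:3,3]; print(m["cx"]-m["fx"]*q[0]/q[2],m["cy"]+m["fy"]*q[1]/q[2])
E
```

```text
time_s: 2.7
ee_pos: [531.8, -78.3, 213.7]
ee_rot: [-180.0, 0.0, 91.1]
force: [0.8, -0.1, 0.1]
gripper_width: 90.9
gripper_force: 0.0
from [531.8 -78.3 213.7] 91.1 slide [0.178 0.01 ] -0.078 spin -0.045
322.1684306926121 229.76322618807228
295.8230815608773 260.5458744033825
321.5348242271415 189.34422707095007
```

View pics/w1.png

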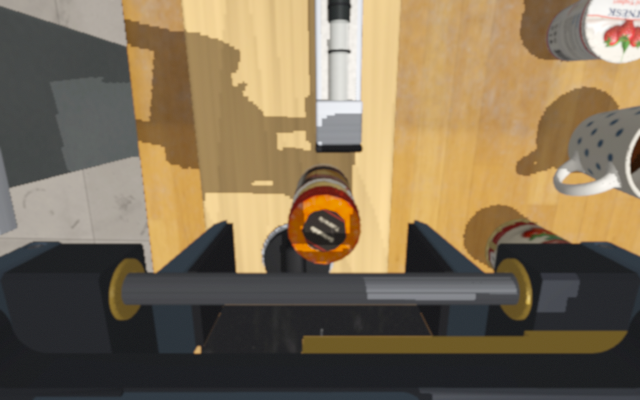

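The lid is at about (325,228) in the wrist image, within 3 px of the prediction, so the jar is at about (533.5,-72). The fingers clear the level's end face (row 150) and the knob.

```bash
python3 -m jog '{"jaw":[91,91,91,91,91,91,91],"slide":[[0.2,0.06,0],[0,0,0.6],[0,0,0.8],[0,0,0.8],[0,0,0.65],[0,0,0],[0,0,0]],"spin":[-0.04,0,0,0,0,0,0]}' 15
python3 -m jog '{"jaw":[35,35,35,35,35,35,35,35],"slide":[[0,0,0],[0,0,0],[0,0,0],[0,0,0],[0,0,0],[0,0,0],[0,0,0],[0,0,0]],"spin":[0,0,0,0,0,0,0,0]}' 15
```

```text
time_s: 3.45
ee_pos: [533.9, -72.8, 128.7]
ee_rot: [180.0, 0.0, 91.4]
force: [0.0, 0.2, 0.8]
gripper_width: 91.0
gripper_force: 0.0
time_s: 4.25
ee_pos: [533.7, -72.3, 128.5]
ee_rot: [180.0, 0.0, 91.4]
force: [0.6, 0.2, -0.4]
gripper_width: 43.6
gripper_force: 15.0
```

```bash
python3 -m jog '{"jaw":[35,35,35,35,35,35],"slide":[[0,0,-0.3],[0,0,-0.6],[0,0,-0.7],[0,0,-0.5],[-0.3,0,-0.2],[-0.6,-0.1,0]],"spin":[0,0,0,0,0,0]}'
python3 -m jog '{"jaw":[35,35,35,35,35,35,35,35,35,35],"slide":[[-0.9,-0.2,0],[-0.9,-0.2,0],[-0.9,-0.2,0],[-0.9,-0.2,0],[-0.9,-0.2,0],[-0.9,-0.2,0],[-0.9,-0.2,0],[-0.8,-0.2,0],[-0.4,-0.1,0],[-0.2,0,0]],"spin":[0,0,0,0,0,0,0,0,0,0]}'
python3 -m jog '{"jaw":[35,35,35,35,35,35,35,35],"slide":[[0,0,0.5],[0,0,0.9],[0,0,0.9],[0,0,0.9],[0,0,0.9],[0,0,0.6],[0,0,0],[0,0,0]],"spin":[0,0,0,0,0,0,0,0]}'
```

```text
time_s: 4.85
ee_pos: [532.1, -99.5, 198.6]
ee_rot: [179.9, 0.0, 91.5]
force: [-0.4, -0.4, -1.2]
gripper_width: 43.9
gripper_force: 15.0
time_s: 5.85
ee_pos: [485.4, -332.6, 197.0]
ee_rot: [-179.9, -0.0, 91.3]
force: [0.1, 1.0, -1.1]
gripper_width: 44.0
gripper_force: 15.0
time_s: 6.65
ee_pos: [486.6, -331.2, 56.7]
ee_rot: [180.0, -0.0, 91.5]
force: [-0.1, 0.1, -1.0]
gripper_width: 44.4
gripper_force: 15.0
```

```bash
python3 -m jog '{"jaw":[35,35,35,35],"slide":[[0,0,0.2],[0,0,0.1],[0,0,0],[0,0,0]],"spin":[0,0,0,0]}'
python3 -m jog '{"jaw":[35,35,35],"slide":[[0,0,0.05],[0,0,0.04],[0,0,0]],"spin":[0,0,0]}'
```

```text
time_s: 7.05
ee_pos: [486.3, -331.7, 47.8]
ee_rot: [180.0, 0.0, 91.4]
force: [-0.3, 0.5, -1.7]
gripper_width: 44.2
gripper_force: 15.0
time_s: 7.35
ee_pos: [486.3, -331.8, 45.4]
ee_rot: [180.0, 0.0, 91.4]
force: [-1.7, 0.6, 3.0]
gripper_width: 44.0
gripper_force: 15.0
```

```bash
python3 -m jog '{"jaw":[60,91,91,91,91,91],"slide":[[0,0,0],[0,0,0],[0,0,0],[0,0,0],[0,0,-0.1],[0,0,-0.3]],"spin":[0,0,0,0,0,0]}'
python3 -m jog '{"jaw":[91,91,91,91,91,91,91],"slide":[[0,0,-0.7],[0,0,-0.9],[0,0,-0.9],[0,0,-0.9],[0,0,-0.9],[0,0,-0.5],[0,0,0]],"spin":[0,0,0,0,0,0,0]}'
python3 - <<'E'
from h import *
f=env.grab_frame("top");cv2.imwrite("pics/top1.png",f[:,:,::-1]); plan([510,-150,195],91.5,10)
E
```

```text
time_s: 7.95
ee_pos: [485.6, -331.2, 56.3]
ee_rot: [-179.9, -0.1, 91.4]
force: [-0.6, 0.6, 0.7]
gripper_width: 88.8
gripper_force: 0.0
time_s: 8.65
ee_pos: [487.4, -332.5, 204.2]
ee_rot: [179.7, 0.2, 91.4]
force: [0.8, -0.3, -0.3]
gripper_width: 91.0
gripper_force: 0.0
from [ 486.5 -331.9  202.2] 91.4 slide [0.604 0.094] 0.024 spin -0.001
```

View pics/top1.png

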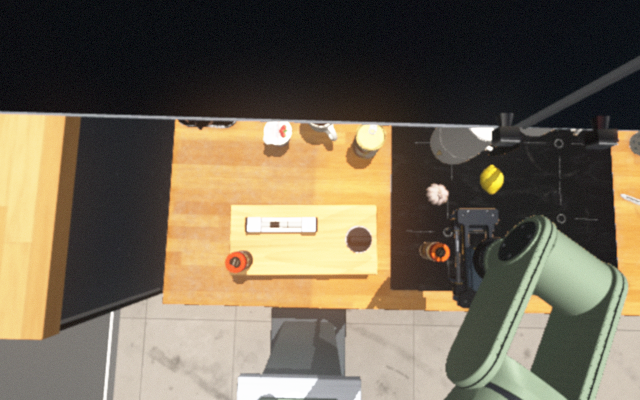

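The cleared jar stands upright on the hob, with its lid at (440,252) and its base at about (427,250), which is the expected perspective shift. Next is the knob.

```bash
python3 -m jog '{"jaw":[91,91,91,91,91,91,91,91,91,91],"slide":[[0.3,0,0],[0.8,0.1,0],[0.9,0.15,0],[0.9,0.15,0],[0.9,0.15,0],[0.9,0.15,0],[0.7,0.1,0],[0.4,0,0],[0,0,0],[0,0,0]],"spin":[0,0,0,0,0,0,0,0,0,0]}'
python3 - <<'E'
from h import *
m=env.camera_model("wrist");f=env.grab_frame("wrist");cv2.imwrite("pics/w2.png",f[:,:,::-1])
import pickle;pickle.dump((m,env.state()),open("w2.pkl","wb"))
T=np.array(m["camera_from_world"])
for P in([510,-138,124],[510,-138,92]):
    q=T[:3,:3]@P+T[:3,3]; print(m["fx"],m["cx"]-m["fx"]*q[0]/q[2],m["cy"]+m["fy"]*q[1]/q[2],at("wrist",320,200,92,m))
E
```

```text
time_s: 9.7
ee_pos: [505.5, -157.3, 200.3]
ee_rot: [-179.9, 0.0, 91.5]
force: [-0.1, -0.6, -0.5]
gripper_width: 91.0
gripper_force: 0.0
344.0494649673032 328.2735678053 186.2241648749908 [ 504.39110216 -157.0750626    92.        ]
344.0494649673032 327.40887628612967 177.7791364057779 [ 504.39110216 -157.0750626    92.        ]
```

View pics/w2.png

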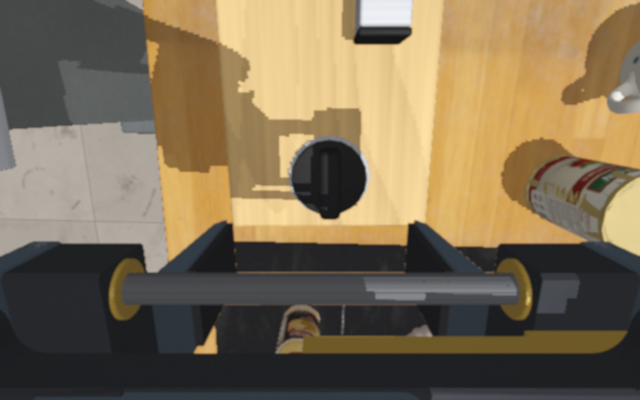

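The disc is centred at (329,176) against a predicted (327,178), so the knob is at about (511,-137). The bar lies along the shelf, in line with the gripper.

```bash
python3 -m jog '{"jaw":[60,50,46,46,46,46,46,46],"slide":[[0.33,0.09,0],[0.33,0.09,0],[0,0,0.3],[0,0,0.8],[0,0,0.8],[0,0,0.7],[0,0,0.2],[0,0,0]],"spin":[0,0,0,0,0,0,0,0]}' 30
python3 -m jog '{"jaw":[46,46],"slide":[[0,0,0.2],[0,0,0]],"spin":[0,0]}'
python3 -m jog '{"jaw":[46,46],"slide":[[0,0,0.1],[0,0,0]],"spin":[0,0]}'
```

```text
time_s: 10.55
ee_pos: [510.0, -137.0, 115.7]
ee_rot: [-179.9, -0.0, 91.4]
force: [-0.2, 0.7, -0.2]
gripper_width: 46.2
gripper_force: 0.0
time_s: 10.75
ee_pos: [510.9, -137.2, 111.0]
ee_rot: [180.0, 0.0, 91.4]
force: [0.1, 0.1, 0.5]
gripper_width: 46.1
gripper_force: 0.0
time_s: 10.95
ee_pos: [510.7, -137.2, 107.9]
ee_rot: [180.0, 0.0, 91.4]
force: [-0.2, -0.3, 0.9]
gripper_width: 45.8
gripper_force: 0.0
```

```bash
python3 -m jog '{"jaw":[46,46,46],"slide":[[0,0,0.15],[0,0,0.12],[0,0,0]],"spin":[0,0,0]}'
python3 -m jog '{"jaw":[5,5,5,5,5,5,5],"slide":[[0,0,0],[0,0,0],[0,0,0],[0,0,0],[0,0,0],[0,0,0],[0,0,0]],"spin":[0,0,0,0,0,0,0]}' 30
python3 -m jog '{"jaw":[5,5,5,5],"slide":[[0,0,0.05],[0,0,0.05],[0,0,0],[0,0,0]],"spin":[0,0,0,0]}'
```

```text
time_s: 11.25
ee_pos: [510.8, -137.2, 99.5]
ee_rot: [180.0, 0.0, 91.4]
force: [-0.8, 0.0, 1.8]
gripper_width: 45.7
gripper_force: 0.7
time_s: 11.95
ee_pos: [511.4, -137.1, 99.8]
ee_rot: [179.9, 0.0, 91.4]
force: [2.9, 1.0, -0.4]
gripper_width: 15.7
gripper_force: 30.1
time_s: 12.35
ee_pos: [511.5, -137.3, 97.8]
ee_rot: [179.9, 0.0, 91.4]
force: [1.4, -0.1, 7.2]
gripper_width: 16.1
gripper_force: 30.6
```

```bash
python3 -m jog '{"jaw":[5,5,5,5],"slide":[[0,0,0.04],[0,0,0.03],[0,0,0],[0,0,0]],"spin":[0,0,0,0]}'
python3 -m jog '{"jaw":[5,5],"slide":[[0,0,0.03],[0,0,0]],"spin":[0,0]}'
```

```text
time_s: 12.75
ee_pos: [511.8, -137.4, 96.7]
ee_rot: [179.8, 0.0, 91.4]
force: [0.0, 1.0, 11.8]
gripper_width: 15.6
gripper_force: 31.9
time_s: 12.95
ee_pos: [511.9, -137.4, 96.4]
ee_rot: [179.8, 0.1, 91.4]
force: [-0.5, 1.2, 15.8]
gripper_width: 16.0
gripper_force: 32.7
```

```bash
python3 -m jog '{"jaw":[5,5,5,5,5,5,5,5,5,5],"slide":[[0,0,0],[0,0,-0.01],[0,0,-0.01],[0,0,-0.015],[0,0,-0.015],[0,0,-0.015],[0,0,-0.015],[0,0,-0.015],[0,0,-0.015],[0,0,0]],"spin":[0.5,0.5,0.5,0.5,0.5,0.5,0.5,0.5,0.5,0.5]}'
python3 -m jog '{"jaw":[5,5,5,5,5,5,5,5,5,5],"slide":[[0,0,0],[0,0,0],[0,0,0],[0,0,0],[0,0,0],[0,0,0],[0,0,0],[0,0,0],[0,0,0],[0,0,0]],"spin":[0,0,0,0,0,0,0,0,0,0]}'
python3 - <<'E'
from h import *
o=[]
for n,(x,y,w,h) in(("top",(240,205,86,42)),("scene",(285,195,70,70)),("wrist",(0,0,640,400))):
    f=env.grab_frame(n)[:,:,::-1];cv2.imwrite(f"pics/{n}2.png",f)
    o.append(cv2.resize(f[y:y+h,x:x+w],None,fx=780/w if n=="top" else 350/h if n=="scene" else .66,fy=780/w*.5 if n=="top" else 350/h if n=="scene" else .66,interpolation=cv2.INTER_CUBIC))
C=np.zeros((600,800,3),np.uint8)
C[:o[0].shape[0],:780]=o[0]; C[200:550,:350]=o[1]; C[200:200+o[2].shape[0],360:360+o[2].shape[1]]=o[2][:, :440]
cv2.imwrite("pics/c2.png",C)
E
```

```text
time_s: 13.95
ee_pos: [512.4, -137.4, 100.1]
ee_rot: [179.7, -0.1, 51.3]
force: [1.1, 1.7, 18.4]
gripper_width: 15.8
gripper_force: 30.9
time_s: 14.95
ee_pos: [512.5, -137.4, 100.1]
ee_rot: [179.7, -0.1, 51.4]
force: [1.2, 2.2, 17.5]
gripper_width: 15.7
gripper_force: 31.3
```

View pics/c2.png

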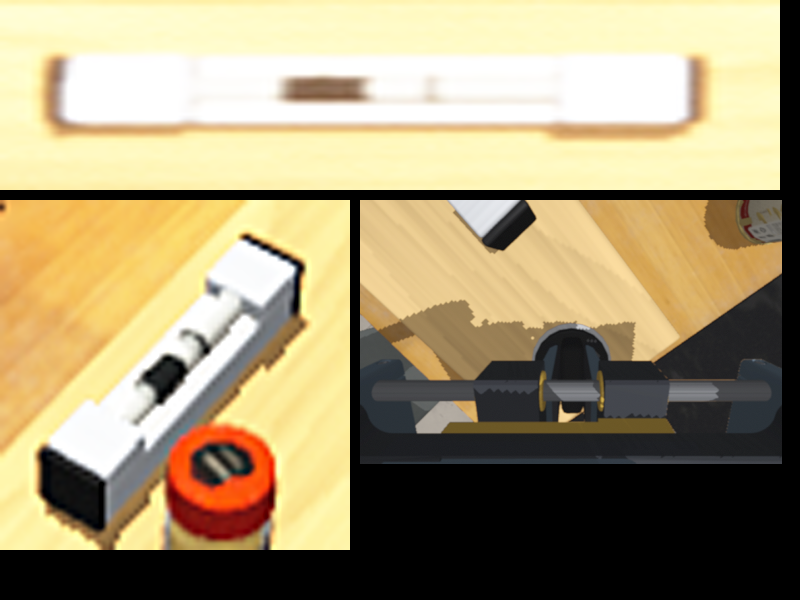

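The top crop shows the level spanning 48–704 (centre 376, 3.81 px/mm), the right line at 430 and the bubble at 285–367. That puts the bubble about 13 mm left, so roughly 34° more clockwise is needed.

```bash
cat >> h.py <<'E'
def bubble(I):
    g=cv2.cvtColor(I,cv2.COLOR_BGR2GRAY).astype(float)
    p=g[221:230,240:326].min(0) # level band
    q=g[223:227,262:304].mean(0); w=np.clip(190-q,0,None); k=np.convolve(w,np.ones(7),'same'); c=k.argmax()
    i=np.arange(max(c-7,0),min(c+8,len(w))); u=262+(w[i]*i).sum()/w[i].sum()
    ctr=240+376/9.07-.45
    return (ctr-u)*9.07/3.81,u
E
python3 -m jog '{"jaw":[5,5,5,5,5,5,5],"slide":[[0,0,-0.015],[0,0,-0.02],[0,0,-0.02],[0,0,-0.02],[0,0,-0.02],[0,0,-0.015],[0,0,-0.01]],"spin":[0.5,0.5,0.5,0.5,0.5,0.5,0.5]}'
python3 -m jog '{"jaw":[5,5,5,5,5,5,5,5,5,5],"slide":[[0,0,0],[0,0,0],[0,0,0],[0,0,0],[0,0,0],[0,0,0],[0,0,0],[0,0,0],[0,0,0],[0,0,0]],"spin":[0,0,0,0,0,0,0,0,0,0]}'
python3 -m jog '{"jaw":[5,5,5],"slide":[[0,0,0],[0,0,0],[0,0,0]],"spin":[0,0,0]}'
python3 - <<'E'
from h import *
print(bubble(cv2.imread("pics/top0.png")),bubble(cv2.imread("pics/top2.png")))
f=env.grab_frame("top")[:,:,::-1].copy();cv2.imwrite("pics/top3.png",f); print(bubble(f))
s=env.grab_frame("scene")[:,:,::-1].copy()
cv2.imwrite("pics/c3.png",np.vstack([cv2.resize(f[205:247,240:326],(780,190),interpolation=cv2.INTER_CUBIC),cv2.resize(s[195:265,285:395],(780,400),interpolation=cv2.INTER_CUBIC)]))
E
```

```text
time_s: 15.8
ee_pos: [512.6, -137.5, 103.2]
ee_rot: [179.8, -0.2, 23.3]
force: [2.8, 1.2, 14.2]
gripper_width: 16.0
gripper_force: 30.0
time_s: 16.8
ee_pos: [512.8, -137.5, 103.3]
ee_rot: [179.8, -0.3, 23.4]
force: [2.2, 1.3, 14.6]
gripper_width: 15.6
gripper_force: 30.0
time_s: 17.1
ee_pos: [512.8, -137.5, 103.2]
ee_rot: [179.8, -0.3, 23.4]
force: [3.0, 1.9, 14.3]
gripper_width: 15.8
gripper_force: 30.0
(np.float64(16.4528711908749), np.float64(274.0940530058177)) (np.float64(13.693295544897317), np.float64(275.25325732899023))
(np.float64(3.3636318653164112), np.float64(279.5923994038748))
```

View pics/c3.png

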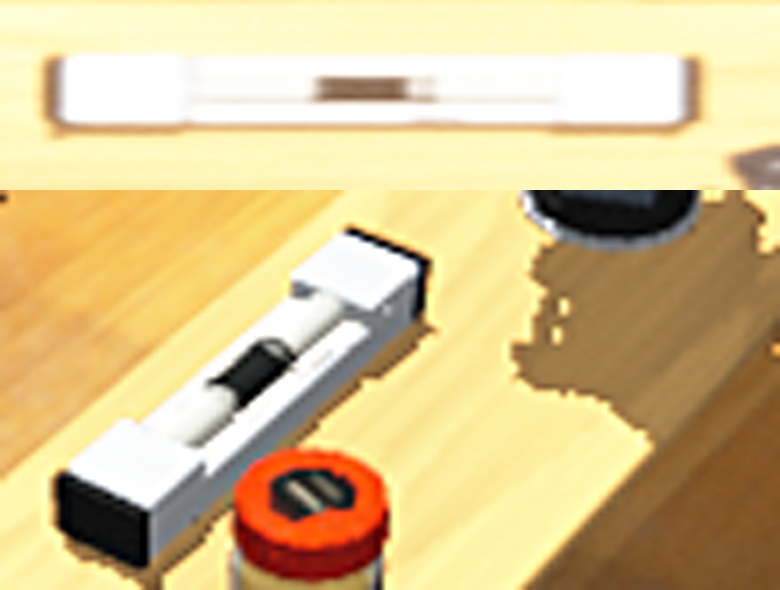

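The bubble now spans 315–407 (centre 361 against 375) in the top crop, about 3.4 mm left of centre. It needs about 9° more clockwise.

```bash
python3 -m jog '{"jaw":[5,5,5,5,5,5,5,5,5,5],"slide":[[0,0,-0.01],[0,0,-0.01],[0,0,-0.01],[0,0,0],[0,0,0],[0,0,0],[0,0,0],[0,0,0],[0,0,0],[0,0,0]],"spin":[0.4,0.4,0.3,0,0,0,0,0,0,0]}'
python3 -m jog '{"jaw":[5,5,5,5,5,5,5,5],"slide":[[0,0,0],[0,0,0],[0,0,0],[0,0,0],[0,0,0],[0,0,0],[0,0,0],[0,0,0]],"spin":[0,0,0,0,0,0,0,0]}'
python3 - <<'E'
from h import *
f=env.grab_frame("top")[:,:,::-1].copy();cv2.imwrite("pics/top4.png",f); print(bubble(f))
s=env.grab_frame("scene")[:,:,::-1].copy()
cv2.imwrite("pics/c4.png",np.vstack([cv2.resize(f[205:247,240:326],(780,190),interpolation=cv2.INTER_CUBIC),cv2.resize(s[195:265,285:395],(780,400),interpolation=cv2.INTER_CUBIC)]))
E
```

```text
time_s: 18.2
ee_pos: [512.9, -137.6, 104.1]
ee_rot: [179.8, -0.3, 14.6]
force: [1.6, 0.5, 14.3]
gripper_width: 15.8
gripper_force: 30.0
time_s: 19.0
ee_pos: [512.8, -137.6, 104.1]
ee_rot: [179.8, -0.3, 14.6]
force: [2.4, 1.2, 13.6]
gripper_width: 15.4
gripper_force: 30.0
(np.float64(-1.9703421408714368), np.float64(281.833021340322))
```

View pics/c4.png

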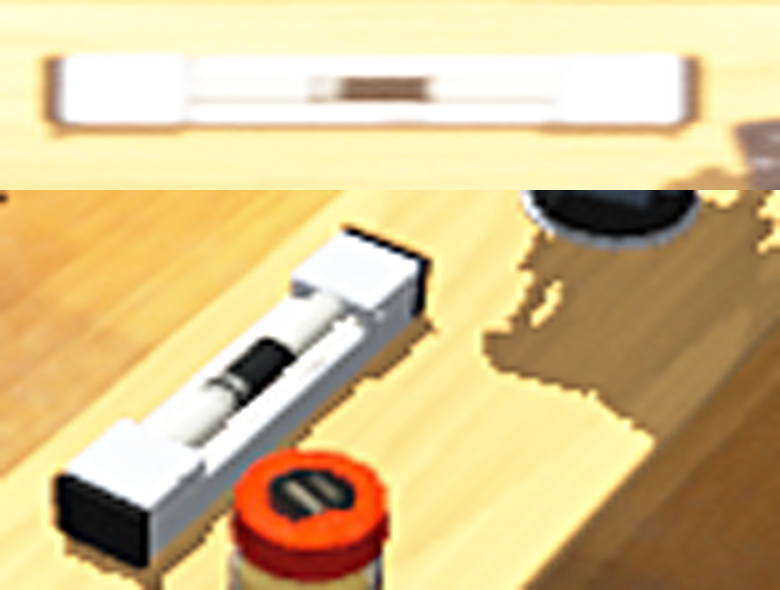

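The bubble is now slightly right of centre: it spans about 340–430, with the left line clear at 317. That is about 2 mm over, so I turn back slightly.

```bash
python3 -m jog '{"jaw":[5,5,5,5,5,5,5,5,5,5],"slide":[[0,0,0],[0,0,0.005],[0,0,0],[0,0,0],[0,0,0],[0,0,0],[0,0,0],[0,0,0],[0,0,0],[0,0,0]],"spin":[-0.25,-0.25,0,0,0,0,0,0,0,0]}'
python3 -m jog '{"jaw":[5,5,5,5,5,5,5,5],"slide":[[0,0,0],[0,0,0],[0,0,0],[0,0,0],[0,0,0],[0,0,0],[0,0,0],[0,0,0]],"spin":[0,0,0,0,0,0,0,0]}'
python3 - <<'E'
from h import *
f=env.grab_frame("top")[:,:,::-1].copy();cv2.imwrite("pics/top5.png",f); print(bubble(f))
for n in (3,4,5):
    g=cv2.cvtColor(cv2.imread(f"pics/top{n}.png"),cv2.COLOR_BGR2GRAY); print(g[223:227,272:291].mean(0).astype(int))
E
```

```text
time_s: 20.1
ee_pos: [512.7, -137.5, 103.8]
ee_rot: [179.8, -0.3, 18.7]
force: [2.8, 1.1, 11.3]
gripper_width: 16.0
gripper_force: 30.0
time_s: 20.9
ee_pos: [512.7, -137.6, 103.8]
ee_rot: [179.8, -0.3, 18.7]
force: [1.9, 1.7, 13.4]
gripper_width: 15.3
gripper_force: 30.0
(np.float64(-0.4210763516765074), np.float64(281.1822272215973))
[251 251 223 154 122 116 114 113 115 117 112 113 148 219 222 224 246 250
 251]
[251 249 229 230 226 176 123 114 115 114 112 114 114 112 135 213 249 251
 251]
[251 249 230 225 197 136 113 113 114 115 112 114 113 124 174 221 248 251
 251]
```

```bash
python3 -c "
from workcell import env
print(env.job_done())"
```

```text
the job is handed in; nothing more can be done
None
```

I handed the job in at about 21 s, with no verdict returned: the jar stands upright on the hob, and the arm still grips the knob (30 N) and presses down (about 13 N), with the bubble measured 0.4 mm from centre.

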